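# Seat the bayonet cap on the test socket and hold it home

### The arm

A 6-joint arm with a two-finger parallel gripper is mounted at the origin on a cart in front of the work surface, level with it; the furniture and walls round the work are solid. World frame = base frame: x ahead of the robot, y to its left, z up, the work surface at z = 0. Lengths are in m, angles in rad, forces in N, time in s.
With the tool pointing down it reaches from about 0.3 to 0.825 m from the base axis. Payload 5.4 kg.
Tool frame: the origin (TCP) lies where the fingers leave the gripper's body, on its centre line; the fingertips stand 88 mm ahead of it and the grasp point (between the pads) lies 69 mm ahead of it; z points along the fingers, y is the line along which they close (so a half turn about z gives the same grasp; the last joint's range is limited). The gripper opens to 92 mm and grips with 3 to 60 N. Pads are 20 mm wide; open, the fingers measure 128 mm over their backs; the gripper's body (75 mm by 189 mm) begins 69 mm behind the grasp point.
Start: joints at [0.93, 0.158, 1.597, -0, 1.386, -0.21], TCP at [0.24, 0.522, 0.303] pointing down, gripper open.
Joint ranges: [-2.91, 2.91], [-0.94, 2.29], [0.18, 2.7], [-1.29, 4.43], [0.17, 2.64], [-3, 3]. Speed limits (rad/s): [2.57, 2.57, 3.14, 3.14, 3.14, 3.14].

### API

Orientations are given as a unit quaternion [w, x, y, z].
In Python, from workcell import read_state, optics, order gives the robot as it stands. The module is installed in compiled form; this text tells all that it offers.
- The arm moves only by the tool step_arm, never from a script. Its argument "plan" is a list of rows, each an object of numbers: "dx", "dy", "dz": the shift along the tool's x, y, z scaled (see below); "rx", "ry", "rz": the turn, a rotation vector about the tool's x, y, z scaled (see below); "hand": the closure, from 0 (fully open) to 1 (shut). A call has 1 to 5 rows; each row shifts and turns the commanded pose from where the row before left it, along the tool's axes as they then stand; what a row does not reach is not made up. The controller multiplies each number of a shift by 750 mm and each number of a turn by 60 degrees. A row lasts 1/12 s, in which the tool goes at most 41.7 mm and 7.16 degrees, less where a joint would pass 70% of its speed; a pose out of reach is approached as far as the arm can. A call with a number of a shift or a turn outside -1 to 1 is refused whole. A call with a gripper value outside its range is refused whole. The fingers move at their own pace and stop on an object; "newtons" is the grip in N (left out, the last holds). Time passes only in rows, so rows that do not move let the fingers close. It gives the time, the measured TCP pose, the force, the opening and the grip force at its end, in the units of the state.
- read_state(): the state, without advancing time (a new reading comes with each control period).
- optics.capture(name): name is "scene" or "top"; returns the picture (480x640x3 uint8, red, green, blue); there is no depth.
- optics.get_calibration(name): a dict with "K" (3x3 intrinsics, pixels), "extrinsics" (4x4, takes a point from world to camera coordinates). Camera axes: x right, y down, z forward; pixel columns grow to the right and rows downward; lengths in m; the calibration is good to about 2 mm. A picture is of the moment at which its call begins. get_calibration takes no time and is no camera call.
- order.sign_off(): hands the job in; it is judged then, once.
Trained networks look in the newest picture that a camera, given by its name, has taken for a name from the list of things; names that differ only in an ending like _2 or _b are one class to them, and where a whole thing is asked for, a point or a joint stands for the part that bears it (a point fixed in the world has none). Each returns a list of dicts, best first, with "confidence" (0 to 1); they miss things now and then, are a little off and sometimes report something else, mostly with a low value. They report only what shows in the picture. A call takes as long as a camera call. They do not tell look-alikes from the thing itself.
- optics.spot_in(name, camera): "uv" ([column, row] in pixels, amid what is visible of it).
- optics.masks_of(name, camera): "pixels" (480x640 bool, what is visible of it) and "uv" ([column, row] in pixels, amid what is visible of it).
- optics.pinpoint(name, camera): "uv" ([column, row] in pixels: a listed point, or the origin of a listed thing).
The state is a dict: "time_s": time; "qpos": joint angles; "qd": joint speeds; "joint_torque": joint torques, N m; "tcp_pos": TCP position; "ee_rot": TCP orientation; "ft_force": force on the tool from outside, world axes, zero at the start; "wrist_torque": the same for the moment, N m; "grip_width": opening from 0.0 (shut) to 1.0 (fully open); "grip_force": force on a finger pad.
Only numpy, scipy, OpenCV 4.12 (cv2) and the standard library are available. Lean on these libraries where they do the work, as an engineer would, in place of code of your own. Each camera call takes 0.05 s, during which the arm holds its last target. There are 200 camera calls.

### The job

Fit the knurled brass cap, open end down as it lies, over the post of the test socket on the mat, and turn it until the keyways hidden inside it drop over the four pins of the post. Then push it straight down against the sprung copper ring until it is fully home on the black socket body, and finish while still holding it pushed home there: do not let go, for the spring lifts it again. Leave the other things on the mat and the table alone.

Things in the scene. Friction and masses are not known exactly. Their poses are not given: they have to be found in the camera images.
- cap: Loose knurled brass cap, a round pot upside down with a blue disc on its closed top: 54 mm across (56 over the knurls), 50 mm high, 0.13 to 0.24 kg; lies on the mat open end down and stays upright. Origin: centre of its open lower rim, z up along its axis. Bore 28.6 mm, 44 mm deep. No outside mark, nor this frame's axes, tells where the keyways lie.
- cap_top (a point): Centre of the cap's closed top, 51 mm above its origin. Inside the cap four keyways, just under 12 mm wide, run up from the lower rim, a quarter turn apart; the wall between them stops on the pins. Within any quarter turn one position (0.15 rad of play either way) lets the cap drop over the pins; find it by turning.
- socket: Test socket fixed to the mat: steel flange 92 mm across, 8 mm thick; black round body 66 mm across, top 30 mm above the mat; on its axis a steel post 26 mm in diameter, 72 mm high over the mat, its last 8 mm tapered to 15 mm. Origin: on the axis at mat height, z up. Cap origin above this origin: 44 mm resting on the pins, 38 mm resting on the sprung ring, 30 mm fully home.
- pin_tops (a point): On the post's axis, 44 mm above the mat, level with the tops of the four pins. The pins are 5 mm wide and high and stick out of the post along the socket's +x, +y, -x and -y, to 18.5 mm from the axis.
- contact_ring (a joint): Sprung copper ring, 45 mm across, round the foot of the post: 0 = up (its top 38 mm above the mat), 0.008 m = pressed flush with the socket body. It pushes up with 4 N at 0 and 7.7 N at 0.008; the cap's weight alone does not press it.
- bearing: Bystander: small brass-coloured ball bearing, 38 mm across, 12 mm high, on the mat near its front edge. Not to be disturbed.
- tape: Bystander: roll of yellow tape, 63 mm across, 19 mm high, on the mat near its front edge. Not to be disturbed.
- stub: Bystander: stubby blue screwdriver, 95 mm long along its y, 29 mm high, on the far edge of the mat. Not to be disturbed.
- rectifier: Bystander: crescent-shaped grey diode plate with copper-coloured diodes, 49 x 107 x 23 mm, on the table right of the mat. Not to be disturbed.
- stator: Bystander: wound stator ring, grey steel and copper, 124 mm across, 45 mm high, on the table left of the mat. Not to be disturbed.
Not all that is in view belongs to the job. What is shaped like the cap but purple or red is not meant.

How it is judged:
By the outcome, as a careful person would: the job done as asked, in the order asked, and still so for the second after the job is handed in, while the arm keeps its last pose, push and grip.
It also fails if it takes over 48 s, if anything falls off the work surface, if the arm or the gripper's body presses on something with over 40 N, if the wrist force passes 120 N, or if a joint passes its speed limit or range.

## Working session

There is one attempt and no reset: what is moved stays moved. The work goes in short steps, Python scripts to look and compute and a tool call to move; the robot and the scene stay as the last step left them, time stands still between calls to the robot, and variables do not carry over. Pictures are saved under pics/ and viewed, at most 10 in all, crops included, and the job is handed in when it is done.

Besides the shell and the picture viewer there is one more tool, called after ">>>" as name(argument=value, ...), one argument or row to a line, values as JSON. step_arm: Moves the arm, as the interface text tells. Shifts and turns lie within -1 to 1; 1 stands for 750 mm of shift or 60 degrees of turn. Its arguments: {"type":"object","properties":{"plan":{"type":"array"},"newtons":{"type":"number"}},"required":["plan"]}

```bash
mkdir -p pics
python3 - <<'E'
from workcell import read_state, optics
import cv2
s=read_state(); print(s)
for n in("scene","top"):
    im=optics.capture(n); cv2.imwrite(f"pics/{n}1.png",im[...,::-1])
    c=optics.get_calibration(n); print(n,c["K"],c["extrinsics"])
    for t in("cap","cap_top","socket","pin_tops"):
        print(n,t,[(d["uv"],round(d["confidence"],2)) for d in optics.pinpoint(t,n)])
E
```

```text
{'time_s': 0.0, 'qpos': array([ 9.29907663e-01,  1.59066553e-01,  1.59821475e+00,  7.47707117e-06,
        1.38619443e+00, -2.10092002e-01]), 'qd': array([-0.00027741, -0.00185782, -0.00025725,  0.00078628,  0.00095205,
        0.00023476]), 'joint_torque': array([-4.03496497e-04, -3.85559499e+01, -3.22112775e+01,  7.00290338e-02,
        3.77717440e-02, -1.47061719e-04]), 'tcp_pos': array([0.23984976, 0.52208171, 0.30171769]), 'ee_rot': array([-3.91982489e-04,  2.13737150e-01,  9.76890753e-01, -8.56069381e-04]), 'ft_force': array([-0.34019627, -0.27277275,  0.64028566]), 'wrist_torque': array([ 0.04276692,  0.04409333, -0.03241089]), 'grip_force': 0.0, 'grip_width': 1.000120178897661}
scene [[568.29721066   0.         320.10870673]
 [  0.         568.29721066 228.71257442]
 [  0.           0.           1.        ]] [[ 0.5593169  -0.82884195 -0.01362458 -0.27894563]
 [-0.48931405 -0.31684137 -0.81251665  0.29437949]
 [ 0.66913105  0.46112099 -0.58277875  0.98743213]
 [ 0.          0.          0.          1.        ]]
scene cap [([304.0, 225.4], 0.82), ([306.3, 256.2], 0.82)]
scene cap_top [([263.2, 228.8], 0.65), ([304.0, 238.4], 0.58), ([304.8, 210.8], 0.56)]
scene socket [([373.2, 252.0], 0.88), ([303.8, 223.2], 0.45)]
scene pin_tops [([377.7, 234.7], 0.61)]
top [[526.15510355   0.         315.0860762 ]
 [  0.         526.15510355 237.665372  ]
 [  0.           0.           1.        ]] [[ 0.00514188 -0.99982566  0.01795031 -0.01397654]
 [-0.99599203 -0.00672341 -0.089189    0.51693692]
 [ 0.08929413 -0.01741977 -0.99585296  1.19610235]
 [ 0.          0.          0.          1.        ]]
top cap [([256.5, 269.2], 0.97), ([273.6, 220.6], 0.79), ([302.8, 260.4], 0.7)]
top cap_top [([274.9, 220.3], 0.89), ([299.9, 263.3], 0.86), ([251.4, 269.4], 0.79)]
top socket [([357.3, 219.6], 0.71), ([274.3, 222.2], 0.58)]
top pin_tops [([358.5, 213.9], 0.58)]
```

View pics/scene1.png

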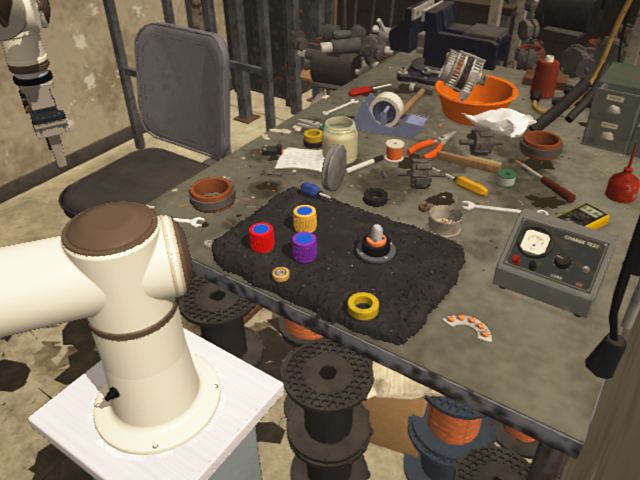

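View pics/top1.png

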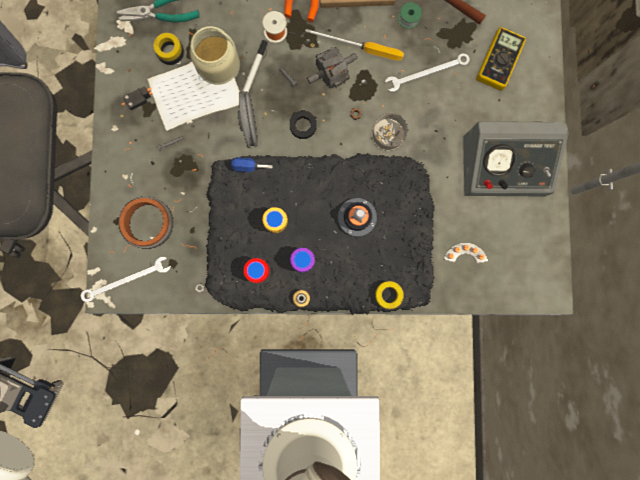

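The scene view shows the brass cap at about (305,218), the red one at (263,237), the purple at (304,247) and the socket at (376,245). In the top view the brass cap's disc is at (275,220) and the socket at (357,217). Next I triangulate from both views.

```bash
cat > h.py <<'E'
import numpy as np, cv2
from workcell import read_state, optics
def P(n):
    c=optics.get_calibration(n); return c["K"]@c["extrinsics"][:3]
def tri(a,b):
    X=cv2.triangulatePoints(P("scene"),P("top"),np.array(a,float).reshape(2,1),np.array(b,float).reshape(2,1))[:,0]; X=X[:3]/X[3]
    e=[np.linalg.norm((p:=P(n)@np.append(X,1))[:2]/p[2]-u) for n,u in(("scene",a),("top",b))]
    return X.round(4),np.round(e,1)
def onz(n,uv,z):
    M=P(n); A=M[:2,:2]-np.outer(uv,M[2,:2]); b=-(M[:2,2:]-np.outer(uv,M[2,2:]))@[z,1]
    return np.linalg.solve(A,b).round(4)
def blue(im,uv,r=16):
    h=cv2.cvtColor(im,cv2.COLOR_RGB2HSV); m=cv2.inRange(h,(100,150,90),(117,255,255)); 
    k=np.zeros_like(m); cv2.circle(k,tuple(int(round(v)) for v in uv),r,255,-1); y,x=np.nonzero(m&k)
    return np.array([x.mean(),y.mean()]),len(x)
E
python3 - <<'E'
from h import *
S=optics.capture("scene");T=optics.capture("top")
bs,n1=blue(S,(304.8,211),14);bt,n2=blue(T,(275,220));print(bs,n1,bt,n2)
print("cap_top",tri(bs,bt)); print("cap_top net",tri((304.8,210.8),(274.9,220.3)))
print("cap org",tri((304,225.4),(273.6,220.6)))
print("socket",tri((373.2,252),(357.3,219.6)),"pins",tri((377.7,234.7),(358.5,213.9)))
for n,im in(("scene",S),("top",T)):
    for t in ("socket","contact_ring"):
        for d in optics.masks_of(t,n)[:2]:
            y,x=np.nonzero(d["pixels"]); print(n,t,d["uv"],round(d["confidence"],2),len(x),x.min(),x.max(),y.min(),y.max())
a=cv2.resize(S[195:275,320:420],None,fx=4,fy=4,interpolation=2); b=cv2.resize(T[180:260,310:410],None,fx=4,fy=4,interpolation=2)
cv2.imwrite("pics/crop2.png",np.hstack([a,b])[...,::-1])
E
```

```text
[304.03488372 210.38372093] 86 [274.01086957 218.73369565] 184
cap_top (array([0.5566, 0.084 , 0.0488]), array([0.4, 0.5]))
cap_top net (array([0.5536, 0.0808, 0.0503]), array([0.1, 0.1]))
cap org (array([0.5583, 0.0874, 0.0021]), array([0.2, 0.3]))
socket (array([ 0.561 , -0.1088,  0.0011]), array([1.1, 1.2])) pins (array([ 0.5706, -0.1099,  0.0448]), array([0.1, 0.2]))
scene socket [375.4, 244.4] 0.94 1073 356 396 223 263
scene contact_ring [376.2, 243.2] 0.46 104 367 385 236 245
top socket [356.4, 218.2] 0.93 1195 338 376 197 236
top contact_ring [354.2, 217.6] 0.73 170 348 366 206 224
```

View pics/crop2.png

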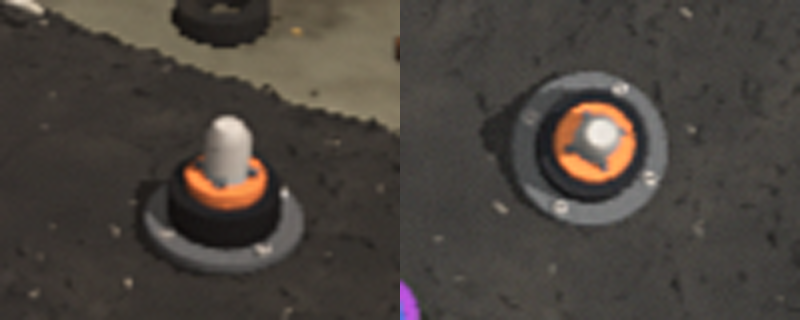

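Run:
```python
from h import *
S=optics.capture("scene");T=optics.capture("top")
for nm,a,b in(("purple",(304,238),(302,259)),("red",(263,229),(256,270))):
    u,_=blue(S,a,12);v,_=blue(T,b,12);print(nm,tri(u,v))
# socket: fit x,y,z(mat) from ring contours
def orange(im,x0,x1,y0,y1):
    h=cv2.cvtColor(im,cv2.COLOR_RGB2HSV); m=cv2.inRange(h,(5,110,90),(18,255,255)); k=np.zeros_like(m);k[y0:y1,x0:x1]=m[y0:y1,x0:x1]
    c=max(cv2.findContours(k,cv2.RETR_EXTERNAL,cv2.CHAIN_APPROX_NONE)[0],key=cv2.contourArea)
    return c, cv2.boundingRect(c), cv2.minEnclosingCircle(c), cv2.fitEllipse(cv2.convexHull(c))
r=orange(T,335,380,195,240);print("top ring",r[1:]);print(onz("top",r[3][0],.038),onz("top",r[2][0],.038))
r2=orange(S,360,392,225,260);print("scene ring",r2[1:])
print("ring tri",tri(r2[3][0],r[3][0]))
print("flange top view on z=.008",onz("top",(357.25,217.0),.008),"posttop",onz("top",(360.25,212.75),.072), "scene posttop",tri((377.3,224.5),(360.25,212.75)))
print("flange scene",onz("scene",(320+223.5/4,195+226/4),.008))
print("cap by top z=.051",onz("top",(274.51,219.23),.051),"scene",onz("scene",(304.5,210.9),.051))
```

```text
purple (array([0.465 , 0.0196, 0.049 ]), array([0.4, 0.5]))
red (array([0.4403, 0.125 , 0.0488]), array([0.5, 0.6]))
top ring ((348, 205, 21, 21), ((358.0882263183594, 215.08824157714844), 10.330718040466309), ((358.1478576660156, 215.11517333984375), (20.259727478027344, 20.54741668701172), 30.28748893737793))
[ 0.5685 -0.1095] [ 0.5685 -0.1094]
scene ring ((366, 234, 21, 14), ((376.0, 239.0), 10.198139190673828), ((376.1767578125, 239.18289184570312), (15.494342803955078, 20.266740798950195), 97.57221984863281))
ring tri (array([ 0.5685, -0.1091,  0.0332]), array([0.4, 0.5]))
flange top view on z=.008 [ 0.568  -0.1104] posttop [ 0.5693 -0.1108] scene posttop (array([ 0.5684, -0.1098,  0.0746]), array([0.4, 0.4]))
flange scene [ 0.5564 -0.1154]
cap by top z=.051 [0.5559 0.0819] scene [0.5522 0.0805]
```

>>> step_arm(
  plan=[
    {"dx":0,"dy":0,"dz":0,"rx":0,"ry":0,"rz":-0.103,"hand":0},
    {"dx":0,"dy":0,"dz":0,"rx":0,"ry":0,"rz":-0.103,"hand":0},
    {"dx":0,"dy":0,"dz":0,"rx":0,"ry":0,"rz":-0.103,"hand":0},
    {"dx":0,"dy":0,"dz":0,"rx":0,"ry":0,"rz":-0.103,"hand":0},
    {"dx":-0.032,"dy":-0.044,"dz":0,"rx":0,"ry":0,"rz":0,"hand":0},
  ],
)

```text
time_s: 1.32
tcp_pos: [0.2615, 0.4922, 0.3026]
ee_rot: [-0.001, -0.006, 1.0, 0.001]
ft_force: [0.9, 0.7, 0.0]
grip_width: 1.002
grip_force: 0.0
```

>>> step_arm(
  plan=[
    {"dx":-0.032,"dy":-0.045,"dz":0,"rx":0,"ry":0,"rz":0,"hand":0},
    {"dx":-0.032,"dy":-0.045,"dz":0,"rx":0,"ry":0,"rz":0,"hand":0},
    {"dx":-0.032,"dy":-0.045,"dz":0,"rx":0,"ry":0,"rz":0,"hand":0},
    {"dx":-0.032,"dy":-0.045,"dz":0,"rx":0,"ry":0,"rz":0,"hand":0},
    {"dx":-0.032,"dy":-0.045,"dz":0,"rx":0,"ry":0,"rz":0,"hand":0},
  ],
)

```text
time_s: 1.73
tcp_pos: [0.3849, 0.3191, 0.3029]
ee_rot: [0.0, -0.001, 1.0, 0.0]
ft_force: [1.4, 0.6, -0.3]
grip_width: 0.998
grip_force: 0.0
```

>>> step_arm(
  plan=[
    {"dx":-0.032,"dy":-0.045,"dz":0,"rx":0,"ry":0,"rz":0,"hand":0},
    {"dx":-0.032,"dy":-0.045,"dz":0,"rx":0,"ry":0,"rz":0,"hand":0},
    {"dx":-0.032,"dy":-0.045,"dz":0,"rx":0,"ry":0,"rz":0,"hand":0},
    {"dx":-0.032,"dy":-0.045,"dz":0,"rx":0,"ry":0,"rz":0,"hand":0},
    {"dx":-0.032,"dy":-0.045,"dz":0,"rx":0,"ry":0,"rz":0,"hand":0},
  ],
)

```text
time_s: 2.15
tcp_pos: [0.5052, 0.1502, 0.303]
ee_rot: [0.0, -0.0, 1.0, 0.0]
ft_force: [0.8, 0.7, -0.1]
grip_width: 0.999
grip_force: 0.0
```

>>> step_arm(
  plan=[
    {"dx":-0.032,"dy":-0.045,"dz":0.0,"rx":0,"ry":0,"rz":0,"hand":0},
    {"dx":-0.03,"dy":-0.043,"dz":0,"rx":0,"ry":0,"rz":0,"hand":0},
    {"dx":0,"dy":0,"dz":0,"rx":0,"ry":0,"rz":0,"hand":0},
    {"dx":0,"dy":0,"dz":0,"rx":0,"ry":0,"rz":0,"hand":0},
  ],
)

```text
time_s: 2.48
tcp_pos: [0.5516, 0.0845, 0.3025]
ee_rot: [-0.0, 0.001, 1.0, 0.0]
ft_force: [0.2, 0.9, 0.2]
grip_width: 0.999
grip_force: 0.0
```

Run:
```python
from h import *
s=read_state(); print(s["time_s"],s["tcp_pos"],s["qpos"].round(3),s["ee_rot"].round(4),s["ft_force"].round(2))
S=optics.capture("scene");T=optics.capture("top");cv2.imwrite("pics/s3.png",S[100:400,150:550][...,::-1])
cv2.imwrite("pics/mix3.png",np.hstack([cv2.resize(S[120:300,220:420],(400,360)),cv2.resize(T[120:300,200:400],(400,360))])[...,::-1])
```

```text
2.4833 [0.55160752 0.08450704 0.30251347] [-0.065  0.115  1.645  0.     1.382 -1.633] [-2.0e-04  1.4e-03  1.0e+00  1.0e-04] [0.24 0.86 0.16]
```

View pics/mix3.png

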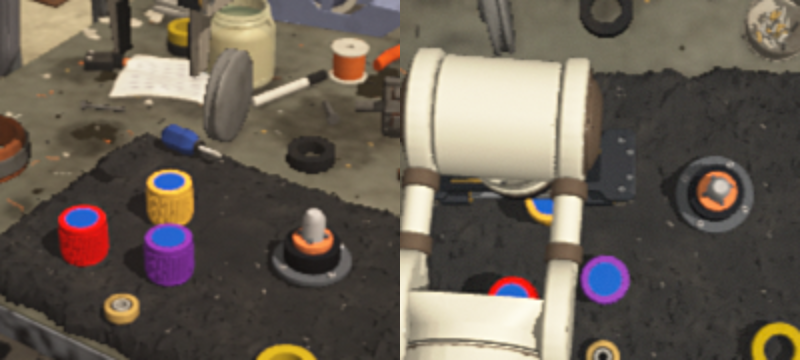

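The gripper now hangs above the brass cap, which is at mix (170,197). The socket at mix (313,245) is clear. The top view is blocked by the arm, so I'll check alignment in the scene view after lowering.

>>> step_arm(
  plan=[
    {"dx":-0.006,"dy":-0.002,"dz":0.048,"rx":0,"ry":0,"rz":0,"hand":0},
    {"dx":0,"dy":0,"dz":0.048,"rx":0,"ry":0,"rz":0,"hand":0},
    {"dx":0,"dy":0,"dz":0.048,"rx":0,"ry":0,"rz":0,"hand":0},
    {"dx":0,"dy":0,"dz":0.046,"rx":0,"ry":0,"rz":0,"hand":0},
    {"dx":0,"dy":0,"dz":0,"rx":0,"ry":0,"rz":0,"hand":0},
  ],
)

```text
time_s: 3.0
tcp_pos: [0.5499, 0.0865, 0.153]
ee_rot: [-0.007, -0.001, 1.0, 0.001]
ft_force: [-2.0, 0.6, -0.9]
grip_width: 0.998
grip_force: 0.0
```

Run:
```python
from h import *
s=read_state(); print(s["time_s"],s["tcp_pos"])
S=optics.capture("scene");T=optics.capture("top")
# overlay expected fingertip centres and TCP axis at cap top height
for p in ([0,0.046,.088],[0,-.046,.088]):
    X=s["tcp_pos"]+np.array([0,p[1],-p[2]]); q=P("scene")@np.append(X,1);q=q[:2]/q[2]; print(q); S[int(q[1]),int(q[0])]=[0,255,0]
cv2.imwrite("pics/m4.png",cv2.resize(S[140:280,220:400],(720,560),interpolation=cv2.INTER_NEAREST)[...,::-1])
```

```text
3.0 [0.54986109 0.08649299 0.1529953 ]
[286.26415259 200.07701955]
[317.62190615 211.56573898]
```

View pics/m4.png

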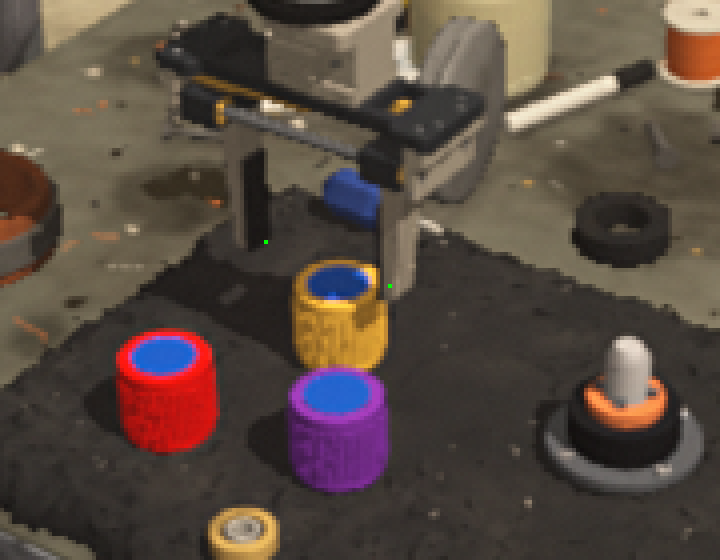

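The predicted fingertip positions, drawn as green dots at (265,241) and (390,286), sit on the real fingertips. The cap lies between them, slightly further ahead. I'll let the arm settle before going on.

>>> step_arm(
  plan=[
    {"dx":0,"dy":0,"dz":0,"hand":0},
    {"dx":0,"dy":0,"dz":0,"hand":0},
  ],
)

```text
invalid input at $.plan[0]: expected keys dx, dy, dz, rx, ry, rz, hand
```

>>> step_arm(
  plan=[
    {"dx":0,"dy":0,"dz":0,"rx":0,"ry":0,"rz":0,"hand":0},
    {"dx":0,"dy":0,"dz":0,"rx":0,"ry":0,"rz":0,"hand":0},
  ],
)

```text
time_s: 3.27
tcp_pos: [0.5571, 0.085, 0.1635]
ee_rot: [0.003, -0.001, 1.0, -0.0]
ft_force: [-0.0, 0.7, 0.1]
grip_width: 0.999
grip_force: 0.0
```

>>> step_arm(
  plan=[
    {"dx":0,"dy":-0.003,"dz":0.027,"rx":0,"ry":0,"rz":0,"hand":0},
    {"dx":0,"dy":0,"dz":0.027,"rx":0,"ry":0,"rz":0,"hand":0},
    {"dx":0,"dy":0,"dz":0.027,"rx":0,"ry":0,"rz":0,"hand":0},
    {"dx":0,"dy":0,"dz":0,"rx":0,"ry":0,"rz":0,"hand":0},
    {"dx":0,"dy":0,"dz":0,"rx":0,"ry":0,"rz":0,"hand":0},
  ],
)

```text
time_s: 3.68
tcp_pos: [0.5558, 0.0824, 0.1005]
ee_rot: [0.0, -0.0, 1.0, -0.0]
ft_force: [0.9, -0.2, 0.2]
grip_width: 0.999
grip_force: 0.0
```

>>> step_arm(
  newtons=12,
  plan=[
    {"dx":0,"dy":0,"dz":0,"rx":0,"ry":0,"rz":0,"hand":0.25},
    {"dx":0,"dy":0,"dz":0,"rx":0,"ry":0,"rz":0,"hand":0.35},
    {"dx":0,"dy":0,"dz":0,"rx":0,"ry":0,"rz":0,"hand":0.45},
    {"dx":0,"dy":0,"dz":0,"rx":0,"ry":0,"rz":0,"hand":0.6},
    {"dx":0,"dy":0,"dz":0,"rx":0,"ry":0,"rz":0,"hand":1},
  ],
)

```text
time_s: 4.1
tcp_pos: [0.5558, 0.0824, 0.1002]
ee_rot: [0.001, -0.0, 1.0, -0.0]
ft_force: [0.0, -0.5, -1.4]
grip_width: 0.657
grip_force: 0.0
```

>>> step_arm(
  newtons=40,
  plan=[
    {"dx":0,"dy":0,"dz":0,"rx":0,"ry":0,"rz":0,"hand":1},
    {"dx":0,"dy":0,"dz":0,"rx":0,"ry":0,"rz":0,"hand":1},
    {"dx":0,"dy":0,"dz":0,"rx":0,"ry":0,"rz":0,"hand":1},
  ],
)

```text
time_s: 4.35
tcp_pos: [0.5556, 0.0824, 0.0997]
ee_rot: [0.0, -0.0, 1.0, 0.0]
ft_force: [-1.2, 0.6, 1.5]
grip_width: 0.574
grip_force: 40.0
```

>>> step_arm(
  plan=[
    {"dx":0,"dy":0,"dz":-0.027,"rx":0,"ry":0,"rz":0,"hand":1},
    {"dx":0,"dy":0,"dz":-0.04,"rx":0,"ry":0,"rz":0,"hand":1},
    {"dx":0,"dy":0,"dz":-0.04,"rx":0,"ry":0,"rz":0,"hand":1},
    {"dx":0,"dy":0,"dz":-0.026,"rx":0,"ry":0,"rz":0,"hand":1},
    {"dx":0,"dy":0,"dz":0,"rx":0,"ry":0,"rz":0,"hand":1},
  ],
)

```text
time_s: 4.77
tcp_pos: [0.5579, 0.0823, 0.2038]
ee_rot: [0.004, -0.0, 1.0, -0.0]
ft_force: [0.8, -0.7, -1.1]
grip_width: 0.577
grip_force: 40.0
```

>>> step_arm(
  plan=[
    {"dx":0,"dy":-0.05,"dz":0,"rx":0,"ry":0,"rz":0,"hand":1},
    {"dx":0,"dy":-0.05,"dz":0,"rx":0,"ry":0,"rz":0,"hand":1},
    {"dx":0,"dy":-0.05,"dz":0,"rx":0,"ry":0,"rz":0,"hand":1},
    {"dx":0,"dy":0,"dz":0,"rx":0,"ry":0,"rz":0,"hand":1},
    {"dx":0,"dy":0,"dz":0,"rx":0,"ry":0,"rz":0,"hand":1},
  ],
)

```text
time_s: 5.18
tcp_pos: [0.5546, -0.0315, 0.1972]
ee_rot: [-0.001, 0.001, 1.0, 0.0]
ft_force: [-0.6, -0.1, -2.2]
grip_width: 0.575
grip_force: 40.0
```

Run:
```python
from h import *
s=read_state(); print(s["time_s"],s["tcp_pos"],s["ft_force"].round(2),s["qpos"].round(2),s["grip_width"],s["grip_force"])
S=optics.capture("scene");T=optics.capture("top")
for n in("scene","top"):
  for t in("cap","cap_top"):
    print(n,t,[(d["uv"],round(d["confidence"],2)) for d in optics.pinpoint(t,n)])
cv2.imwrite("pics/m5.png",np.hstack([cv2.resize(S[140:280,260:410],(450,420)),cv2.resize(T[150:290,250:360],(330,420))])[...,::-1])
```

```text
5.1833 [ 0.55456268 -0.03153389  0.19717035] [-0.59 -0.09 -2.2 ] [-0.27  0.21  1.75  0.    1.18 -1.84] 0.5748277471575024 39.95955677703023
scene cap [([306.7, 256.5], 0.96), ([264.0, 246.9], 0.83), ([342.1, 206.6], 0.72), ([374.6, 235.3], 0.65)]
scene cap_top [([305.5, 238.4], 0.79), ([345.3, 190.0], 0.72)]
top cap [([256.9, 268.3], 0.87), ([325.2, 215.8], 0.42)]
top cap_top [([356.3, 219.3], 0.61), ([254.5, 268.0], 0.58), ([330.8, 213.3], 0.56)]
```

View pics/m5.png

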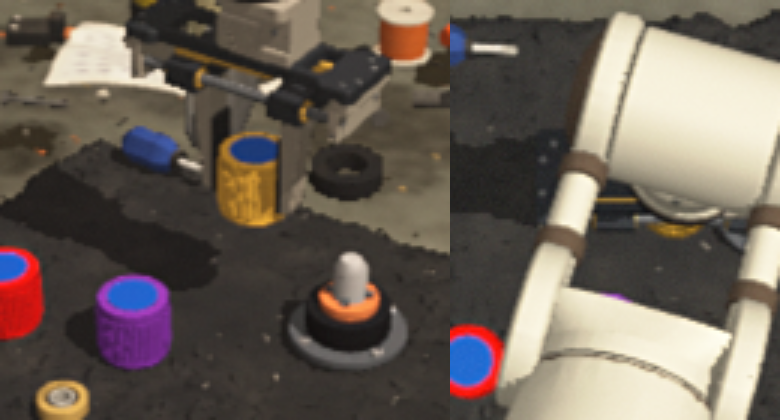

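The cap is held squarely, at crop (250,180), and the top view is blocked by the arm. I'll check its x offset in the hand from the scene view alone, so any calibration bias cancels against the socket.

Run:
```python
from h import *
s=read_state();S=optics.capture("scene");t=s["tcp_pos"];z=t[2]-.0997
print(t)
print("cap_top net",onz("scene",(345.3,190.0),z+.051),"cap org net",onz("scene",(342.1,206.6),z))
u,n=blue(S,(344,190),14);print("blue",u,n,onz("scene",u,z+.051))
h=cv2.cvtColor(S,cv2.COLOR_RGB2HSV);m=cv2.inRange(h,(15,110,60),(30,255,255));m[:180]=0;m[220:]=0;m[:,:325]=0;m[:,365:]=0
y,x=np.nonzero(m);print("brass bbox",x.min(),x.max(),y.min(),y.max(),len(x))
def proj(c,zc):
    a=np.linspace(0,2*np.pi,90);pts=np.array([[c[0]+.0275*np.cos(b),c[1]+.0275*np.sin(b),zc+k,1] for b in a for k in(0,.051)])
    q=pts@P("scene").T;q=q[:,:2]/q[:,2:];return q.min(0).round(1),q.max(0).round(1)
print("model at tcp",proj(t,z))
print("before: model at .556,.083",proj((.5559,.0824),0.))
print("ring scene",onz("scene",(376.18,239.18),.038))
```

```text
[ 0.55528593 -0.02889496  0.19874157]
cap_top net [ 0.5495 -0.0352] cap org net [ 0.5552 -0.0238]
blue [343.60416667 188.54166667] 96 [ 0.5526 -0.0288]
brass bbox 331 353 183 214 483
model at tcp (array([331.9, 181.6]), array([356.7, 214.1]))
before: model at .556,.083 (array([293.3, 203.7]), array([316.5, 233.8]))
ring scene [ 0.5621 -0.1114]
```

>>> step_arm(
  plan=[
    {"dx":-0.006,"dy":-0.036,"dz":0,"rx":0,"ry":0,"rz":0,"hand":1},
    {"dx":-0.006,"dy":-0.036,"dz":0,"rx":0,"ry":0,"rz":0,"hand":1},
    {"dx":-0.005,"dy":-0.036,"dz":0,"rx":0,"ry":0,"rz":0,"hand":1},
    {"dx":0,"dy":0,"dz":0,"rx":0,"ry":0,"rz":0,"hand":1},
    {"dx":0,"dy":0,"dz":0,"rx":0,"ry":0,"rz":0,"hand":1},
  ],
)

```text
time_s: 5.95
tcp_pos: [0.5685, -0.1116, 0.1992]
ee_rot: [0.0, 0.0, 1.0, 0.0]
ft_force: [0.7, 1.4, -1.3]
grip_width: 0.572
grip_force: 40.0
```

>>> step_arm(
  plan=[
    {"dx":0,"dy":0,"dz":0,"rx":0,"ry":0,"rz":0,"hand":1},
    {"dx":0,"dy":0,"dz":0,"rx":0,"ry":0,"rz":0,"hand":1},
    {"dx":0,"dy":0,"dz":0,"rx":0,"ry":0,"rz":0,"hand":1},
  ],
)

```text
time_s: 6.2
tcp_pos: [0.5682, -0.1099, 0.1991]
ee_rot: [-0.0, -0.001, 1.0, 0.0]
ft_force: [-0.2, -0.3, -2.9]
grip_width: 0.575
grip_force: 40.0
```

Run:
```python
from h import *
s=read_state();S=optics.capture("scene");t=s["tcp_pos"];print(t,s["ft_force"].round(2))
z=t[2]-.0997
# draw model: cap rims at tcp, socket circles at estimate
def circ(c,r,zc,col):
    a=np.linspace(0,2*np.pi,90);q=np.array([[c[0]+r*np.cos(b),c[1]+r*np.sin(b),zc,1] for b in a])@P("scene").T
    q=((q[:,:2]/q[:,2:]-[320,140]+.5)*5).astype(np.int32);cv2.polylines(I,[q],True,col,1)
I=cv2.resize(S[140:260,320:440],(600,600),interpolation=cv2.INTER_NEAREST)
c=(.5685,-.110)
circ(t,.0275,z,(0,255,0));circ(t,.0275,z+.051,(0,255,0))
circ(c,.046,.008,(0,255,255));circ(c,.033,.030,(0,255,255));circ(c,.0225,.038,(255,0,255));circ(c,.0075,.072,(255,0,0));circ(c,.013,.064,(255,0,0))
cv2.imwrite("pics/m6.png",I[...,::-1])
```

```text
[ 0.56815748 -0.1099098   0.19908914] [-0.17 -0.27 -2.87]
```

View pics/m6.png

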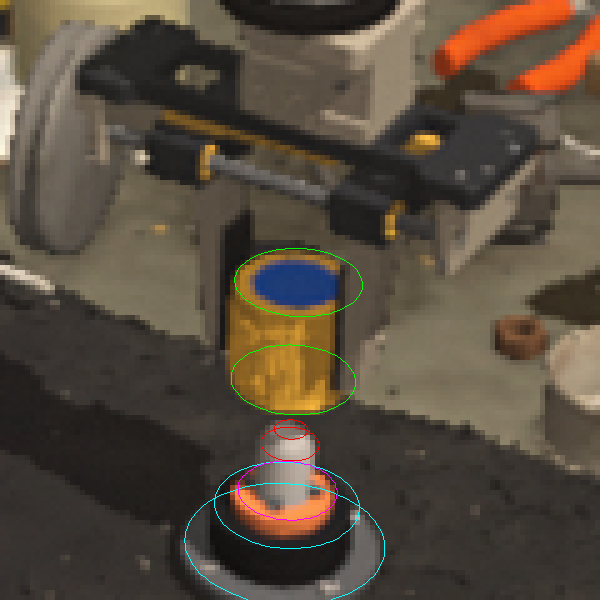

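The overlay lines up: the model cap rims match the held cap, and the post tip's model at (291,430) matches the real tip. I'll lower it gently and watch the force.

>>> step_arm(
  plan=[
    {"dx":0,"dy":0,"dz":0.016,"rx":0,"ry":0,"rz":0,"hand":1},
    {"dx":0,"dy":0,"dz":0.016,"rx":0,"ry":0,"rz":0,"hand":1},
    {"dx":0,"dy":0,"dz":0.01,"rx":0,"ry":0,"rz":0,"hand":1},
    {"dx":0,"dy":0,"dz":0,"rx":0,"ry":0,"rz":0,"hand":1},
    {"dx":0,"dy":0,"dz":0,"rx":0,"ry":0,"rz":0,"hand":1},
  ],
)

```text
time_s: 6.67
tcp_pos: [0.5676, -0.1108, 0.1663]
ee_rot: [-0.001, -0.0, 1.0, 0.001]
ft_force: [-0.1, -0.4, -2.2]
grip_width: 0.571
grip_force: 40.0
```

>>> step_arm(
  plan=[
    {"dx":0,"dy":0,"dz":0.004,"rx":0,"ry":0,"rz":0,"hand":1},
    {"dx":0,"dy":0,"dz":0.004,"rx":0,"ry":0,"rz":0,"hand":1},
    {"dx":0,"dy":0,"dz":0,"rx":0,"ry":0,"rz":0,"hand":1},
    {"dx":0,"dy":0,"dz":0,"rx":0,"ry":0,"rz":0,"hand":1},
  ],
)

```text
time_s: 7.0
tcp_pos: [0.5681, -0.1108, 0.1614]
ee_rot: [-0.0, -0.0, 1.0, 0.0]
ft_force: [0.2, 1.9, -2.2]
grip_width: 0.576
grip_force: 40.0
```

>>> step_arm(
  plan=[
    {"dx":0,"dy":0,"dz":0.006,"rx":0,"ry":0,"rz":0,"hand":1},
    {"dx":0,"dy":0,"dz":0.006,"rx":0,"ry":0,"rz":0,"hand":1},
    {"dx":0,"dy":0,"dz":0.004,"rx":0,"ry":0,"rz":0,"hand":1},
    {"dx":0,"dy":0,"dz":0,"rx":0,"ry":0,"rz":0,"hand":1},
    {"dx":0,"dy":0,"dz":0,"rx":0,"ry":0,"rz":0,"hand":1},
  ],
)

```text
time_s: 7.42
tcp_pos: [0.5678, -0.1109, 0.1489]
ee_rot: [-0.001, -0.0, 1.0, 0.0]
ft_force: [-1.3, 3.0, -2.9]
grip_width: 0.572
grip_force: 40.0
```

>>> step_arm(
  plan=[
    {"dx":0,"dy":0,"dz":0.003,"rx":0,"ry":0,"rz":0,"hand":1},
    {"dx":0,"dy":0,"dz":0.003,"rx":0,"ry":0,"rz":0,"hand":1},
    {"dx":0,"dy":0,"dz":0.002,"rx":0,"ry":0,"rz":0,"hand":1},
    {"dx":0,"dy":0,"dz":0,"rx":0,"ry":0,"rz":0,"hand":1},
    {"dx":0,"dy":0,"dz":0,"rx":0,"ry":0,"rz":0,"hand":1},
  ],
)

```text
time_s: 7.83
tcp_pos: [0.5681, -0.1107, 0.1437]
ee_rot: [-0.0, -0.0, 1.0, 0.0]
ft_force: [-2.1, 4.5, 0.0]
grip_width: 0.572
grip_force: 40.0
```

>>> step_arm(
  plan=[
    {"dx":0.0005,"dy":0.001,"dz":0.002,"rx":0,"ry":0,"rz":0,"hand":1},
    {"dx":0,"dy":0,"dz":0,"rx":0,"ry":0,"rz":0,"hand":1},
    {"dx":0,"dy":0,"dz":0,"rx":0,"ry":0,"rz":0,"hand":1},
  ],
)

```text
time_s: 8.08
tcp_pos: [0.5681, -0.1106, 0.1437]
ee_rot: [0.0, -0.0, 1.0, -0.0]
ft_force: [-5.7, 3.2, 6.5]
grip_width: 0.578
grip_force: 40.0
```

>>> step_arm(
  plan=[
    {"dx":0,"dy":0,"dz":0,"rx":0,"ry":0,"rz":0.05,"hand":1},
    {"dx":0,"dy":0,"dz":0,"rx":0,"ry":0,"rz":0.05,"hand":1},
    {"dx":0,"dy":0,"dz":0,"rx":0,"ry":0,"rz":0.05,"hand":1},
    {"dx":0,"dy":0,"dz":0,"rx":0,"ry":0,"rz":0.05,"hand":1},
    {"dx":0,"dy":0,"dz":0,"rx":0,"ry":0,"rz":0,"hand":1},
  ],
)

```text
time_s: 8.5
tcp_pos: [0.568, -0.1102, 0.1436]
ee_rot: [-0.0, 0.105, 0.994, 0.0]
ft_force: [-5.8, 4.1, 8.7]
grip_width: 0.574
grip_force: 40.0
```

>>> step_arm(
  plan=[
    {"dx":0.0008,"dy":0.0005,"dz":0,"rx":0,"ry":0,"rz":0.05,"hand":1},
    {"dx":0,"dy":0,"dz":0,"rx":0,"ry":0,"rz":0.05,"hand":1},
    {"dx":0,"dy":0,"dz":0,"rx":0,"ry":0,"rz":0.05,"hand":1},
    {"dx":0,"dy":0,"dz":0,"rx":0,"ry":0,"rz":0.05,"hand":1},
    {"dx":0,"dy":0,"dz":0,"rx":0,"ry":0,"rz":0,"hand":1},
  ],
)

```text
time_s: 8.92
tcp_pos: [0.5679, -0.1097, 0.1437]
ee_rot: [0.001, 0.209, 0.978, 0.0]
ft_force: [-4.5, 5.2, 5.9]
grip_width: 0.574
grip_force: 40.0
```

>>> step_arm(
  plan=[
    {"dx":0.001,"dy":0.0003,"dz":0.0003,"rx":0,"ry":0,"rz":0.05,"hand":1},
    {"dx":0,"dy":0,"dz":0,"rx":0,"ry":0,"rz":0.05,"hand":1},
    {"dx":0,"dy":0,"dz":0,"rx":0,"ry":0,"rz":0.05,"hand":1},
    {"dx":0,"dy":0,"dz":0,"rx":0,"ry":0,"rz":0.05,"hand":1},
    {"dx":0,"dy":0,"dz":0,"rx":0,"ry":0,"rz":0,"hand":1},
  ],
)

```text
time_s: 9.33
tcp_pos: [0.5678, -0.1093, 0.1437]
ee_rot: [0.001, 0.31, 0.951, 0.0]
ft_force: [-2.4, 4.2, 6.6]
grip_width: 0.573
grip_force: 40.0
```

>>> step_arm(
  plan=[
    {"dx":0.0007,"dy":0,"dz":0.0003,"rx":0,"ry":0,"rz":0.05,"hand":1},
    {"dx":0,"dy":0,"dz":0,"rx":0,"ry":0,"rz":0.05,"hand":1},
    {"dx":0,"dy":0,"dz":0,"rx":0,"ry":0,"rz":0.05,"hand":1},
    {"dx":0,"dy":0,"dz":0,"rx":0,"ry":0,"rz":0.05,"hand":1},
    {"dx":0,"dy":0,"dz":0,"rx":0,"ry":0,"rz":0,"hand":1},
  ],
)

```text
time_s: 9.75
tcp_pos: [0.5675, -0.1088, 0.1431]
ee_rot: [0.001, 0.407, 0.913, 0.001]
ft_force: [-1.1, 4.6, 2.7]
grip_width: 0.572
grip_force: 40.0
```

>>> step_arm(
  plan=[
    {"dx":0,"dy":0,"dz":0.001,"rx":0,"ry":0,"rz":0.05,"hand":1},
    {"dx":0,"dy":0,"dz":0.001,"rx":0,"ry":0,"rz":0,"hand":1},
    {"dx":0,"dy":0,"dz":0,"rx":0,"ry":0,"rz":0,"hand":1},
  ],
)

```text
time_s: 10.0
tcp_pos: [0.5675, -0.1087, 0.1411]
ee_rot: [0.001, 0.43, 0.903, 0.001]
ft_force: [0.1, 4.6, 0.2]
grip_width: 0.571
grip_force: 40.0
```

>>> step_arm(
  plan=[
    {"dx":0.0006,"dy":0.0005,"dz":0.002,"rx":0,"ry":0,"rz":0.02,"hand":1},
    {"dx":0,"dy":0,"dz":0.002,"rx":0,"ry":0,"rz":0,"hand":1},
    {"dx":0,"dy":0,"dz":0,"rx":0,"ry":0,"rz":0,"hand":1},
    {"dx":0,"dy":0,"dz":0,"rx":0,"ry":0,"rz":0,"hand":1},
  ],
)

```text
time_s: 10.33
tcp_pos: [0.5672, -0.1085, 0.1377]
ee_rot: [0.001, 0.44, 0.898, 0.0]
ft_force: [3.1, 4.1, 0.1]
grip_width: 0.572
grip_force: 40.0
```

Run:
```python
from h import *
s=read_state();print(s["tcp_pos"],s["ft_force"].round(2),s["wrist_torque"].round(2),s["qpos"].round(2))
```

```text
[ 0.56724289 -0.10848236  0.13768636] [3.13 4.08 0.11] [ 0.75 -0.48  0.  ] [-0.4   0.35  1.72  0.    1.07 -1.06]
```

>>> step_arm(
  newtons=55,
  plan=[
    {"dx":0.0002,"dy":0.0008,"dz":0.003,"rx":0,"ry":0,"rz":0,"hand":1},
    {"dx":0,"dy":0,"dz":0.004,"rx":0,"ry":0,"rz":0,"hand":1},
    {"dx":0,"dy":0,"dz":0.004,"rx":0,"ry":0,"rz":0,"hand":1},
    {"dx":0,"dy":0,"dz":0,"rx":0,"ry":0,"rz":0,"hand":1},
    {"dx":0,"dy":0,"dz":0,"rx":0,"ry":0,"rz":0,"hand":1},
  ],
)

```text
time_s: 10.75
tcp_pos: [0.5674, -0.1084, 0.1298]
ee_rot: [0.001, 0.44, 0.898, -0.0]
ft_force: [0.4, 3.2, 5.1]
grip_width: 0.572
grip_force: 55.0
```

>>> step_arm(
  plan=[
    {"dx":0,"dy":0,"dz":0.002,"rx":0,"ry":0,"rz":0,"hand":1},
    {"dx":0,"dy":0,"dz":0.001,"rx":0,"ry":0,"rz":0,"hand":1},
    {"dx":0,"dy":0,"dz":0,"rx":0,"ry":0,"rz":0,"hand":1},
    {"dx":0,"dy":0,"dz":0,"rx":0,"ry":0,"rz":0,"hand":1},
  ],
)

```text
time_s: 11.08
tcp_pos: [0.5675, -0.1084, 0.1297]
ee_rot: [0.001, 0.44, 0.898, -0.0]
ft_force: [-7.6, 6.6, 19.6]
grip_width: 0.57
grip_force: 55.0
```

The hard stop is at TCP z 0.1297, exactly 14 mm below the pin contact at 0.1437, as given. I'll do one visual check.

Run:
```python
from h import *
S=optics.capture("scene");cv2.imwrite("pics/m7.png",cv2.resize(S[160:290,240:420],(720,520),interpolation=cv2.INTER_CUBIC)[...,::-1])
```

```text
(no output)
```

View pics/m7.png

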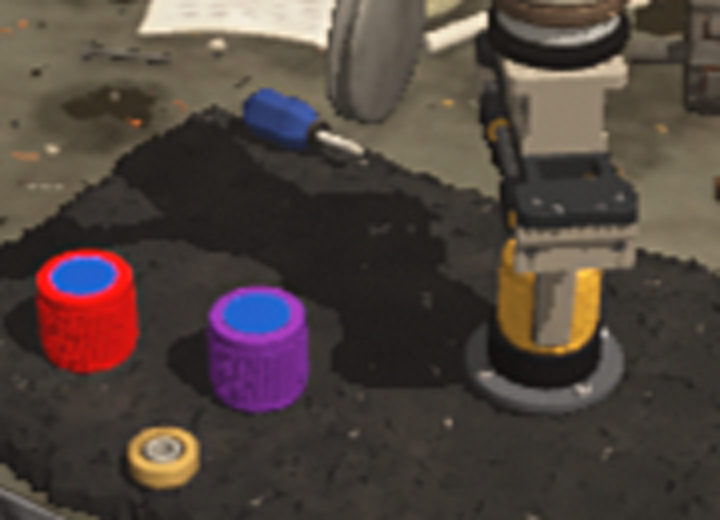

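The cap sits flush on the black body at (548,350), no copper shows, and the bystanders in this crop (screwdriver, bearing) are where they were.

```bash
python3 -c "
from workcell import read_state, order
s=read_state();print(s['time_s'],s['tcp_pos'],s['ft_force']);print(order.sign_off())"
```

```text
11.1333 [ 0.56752739 -0.10842795  0.12966869] [-5.9729424   6.11382499 20.20558479]
the job is handed in; nothing more can be done
None
```

The brass cap is fitted over the pins and held pushed fully home on the socket body, and the job was handed in at 11.1 s of the 48 s allowed.

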